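Fetch-ready circuit boards: shut one drawer, open the next

TASK

One of the three drawers in the grey unit on the electronics bench has been left open, so the unit's interlock, which lets only one drawer out at a time, is holding the others shut. Push that drawer fully home, then pull the drawer with the long handle bar, where the circuit boards are kept, out by at least 8 cm and let go of it. Do not knock the model satellite that stands beside the unit.

Things in the scene. Friction and masses are not known exactly. Their poses are not given: they have to be found in the camera images.
- screw_drawer (a joint): How far the drawer left open is out, m: 0 home, 0.115 fully out; 60 to 105 mm out at the start. One of three equal drawers side by side (fronts 118 x 63 mm, 122 mm pitch) in a grey unit 396 wide, 240 deep, 125 mm high; left, middle or right. About 1 N friction, stays where left. While it is out over about 20 mm the interlock holds the others (4 mm play).
- screw_drawer_handle (a point): Centre of that drawer's handle: short level dark steel bar 56 mm long, 12 mm thick, along the front, on a thin stem at each end; axis 42 mm before the front (36 mm clear behind it), 100 mm above the bench, 25 mm below the unit's top, free from above. Moves with the drawer. x axis level into the unit, the way it shuts; y along the bar; z up.
- board_drawer (a joint): How far the circuit board drawer is out, m: 0 home, 0.115 fully out. Shut at the start; the only drawer with the long bar; left, middle or right. Size and friction as the other. Once the open drawer is home it pulls out freely, lifting the interlock bar in the first 35 mm (a few N).
- board_drawer_handle (a point): Centre of the circuit board drawer's handle: level dark steel bar 96 mm long, 12 mm thick, otherwise like the short one (axis 42 mm before the front, 100 mm above the bench, a thin stem at each end). Moves with the drawer; x axis into the unit, y along the bar, z up. The third drawer is shut, has a short 56 mm bar and is not needed.
- satellite_center (a point): Centre, 56 mm above the bench, of the model satellite: dark cube 104 mm wide, 112 mm high with a red top and four thin brass rods slanting up from its top corners to 180 mm; 0.9 kg, loose on the bench beside the unit, on its left (+y) side. Not to be moved.

How it is judged:
On the way:
1. the drawer that was left open is fully home, the circuit board drawer not yet out (value of joint screw_drawer below 0.01 m and value of joint board_drawer below 0.03 m), for 0.2 s.
At the end, for the whole second after the job is handed in: The drawer that was left open is home to within 12 mm, and the long-handled circuit board drawer stands out by more than 70 mm, at rest and let go (value of joint screw_drawer below 0.012 m and value of joint board_drawer above 0.07 m and velocity of joint board_drawer between -0.01 and 0.01 m/s); the robot touches nothing.
It fails at once if the model satellite is shoved more than 30 mm or tipped (distance of satellite_center from where it was at the start of the episode above 0.03 m or angle between satellite_center's own z axis and vertical above 0.3 rad).
It also fails if it takes over 42 s, if anything falls off the work surface, if the arm or the gripper's body presses on something with over 40 N, if the wrist force passes 120 N, or if a joint passes its speed limit or range.

ROBOT

A 6-joint arm with a two-finger parallel gripper is mounted at the origin on the work surface. World frame = base frame: x ahead of the robot, y to its left, z up, the work surface at z = 0. Lengths are in m, angles in rad, forces in N, time in s.
With the tool pointing down it reaches from about 0.4 to 0.825 m from the base axis. Payload 7 kg.
Tool frame: the origin (TCP) lies on the centre line of the jaws, within the pads' length; the fingertips stand 17 mm ahead of it and the grasp point (between the pads) lies 2 mm behind it; z points along the fingers, y is the direction in which the jaws open and shut (so a half turn about z gives the same grasp; the last joint's range is limited). The gripper opens to 88 mm and grips with 3 to 60 N. Pads are 19 mm wide; open, the fingers measure 130 mm over their backs; the gripper's body (78 mm by 193 mm) begins 47 mm behind the grasp point.
Start: joints at [1.401, 0.359, 0.012, 0, -1.224, -0.288], TCP at [0.298, 0.605, 0.244] pointing down, gripper open.
Joint ranges: [-3.07, 3.07], [-1.43, 2.12], [-1.02, 1.25], [-3.03, 1.67], [-3.05, -0], [-3.03, 3.03]. Speed limits (rad/s): [2.39, 2.39, 3.01, 3.14, 3.14, 3.14].

INTERFACE

Orientations are given as [roll, pitch, yaw] about the fixed x, y, z axes, in that order (R = Rz(yaw) Ry(pitch) Rx(roll)).
In Python, from workcell import manip, grab_frame, camera_params gives the robot as it stands.
- The arm moves only by the shell command python3 -m pendant 'ROWS' [FORCE]. ROWS is text: rows parted by semicolons, each of 5 numbers parted by spaces: the closure, from -1 (fully open) to 1 (shut), then the shift along the tool's x, y, z scaled (see below), then the turn about the tool's z scaled (see below). A call has 1 to 5 rows; each row is the pose to reach, as a shift and turn from the pose measured when the call began, along the tool's axes at that moment, turning the shorter way round; what a row does not reach only later rows make up. The controller multiplies each number of a shift by 0.5 m and each number of a turn by 360 degrees. A row lasts 1/10 s, in which the tool goes at most 50 mm and 8.59 degrees, less where a joint would pass 70% of its speed; a pose out of reach is approached as far as the arm can. A call with a number of a shift or a turn outside -1 to 1 is refused whole. A call with a gripper value outside its range is refused whole. The fingers move at their own pace and stop on an object; FORCE is the grip in N (left out, the last holds). Time passes only in rows, so rows that repeat a pose let the fingers close. It gives the time, the measured TCP pose, the force and the opening at its end, in the units of the state.
- manip.read_state(): the state, without advancing time (a new reading comes with each control period).
- grab_frame(name): name is "scene" or "top"; returns the picture (420x560x3 uint8, red, green, blue); there is no depth.
- camera_params(name): a dict with "camera_matrix" (3x3 intrinsics, pixels), "dist" ([k1, k2, p1, p2, k3] as OpenCV has them; the pictures are not rectified), "R" (3x3) and "t" (3): a world point X has camera coordinates R X + t. Camera axes: x right, y down, z forward; pixel columns grow to the right and rows downward; lengths in m; the calibration is good to about 2 mm. A picture is of the moment at which its call begins. camera_params takes no time and is no camera call.
- manip.hand_in(): hands the job in, once; it reports no verdict.
The state is a dict: "time": time; "joint_positions": joint angles; "dq": joint speeds; "tau": joint torques, N m; "tool_pos": TCP position; "ee_rot": TCP orientation; "wrist_force": force on the tool from outside, world axes, zero at the start; "wrist_torque": the same for the moment, N m; "gripper_width": opening from 0.0 (shut) to 1.0 (fully open).
Only numpy, scipy, OpenCV 4.12 (cv2) and the standard library are available. Lean on these libraries where they do the work, as an engineer would, in place of code of your own. Each camera call takes 0.05 s, during which the arm holds its last target.

## Working session

There is one attempt and no reset: what is moved stays moved. The work goes in short steps, Python scripts to look and compute and a shell command to move; the robot and the scene stay as the last step left them, time stands still between calls to the robot, and variables do not carry over. Pictures are saved under pics/ and viewed, and the job is handed in when it is done.

```bash
mkdir -p pics
python3 - <<'E'
from workcell import manip, grab_frame, camera_params
import cv2
for n in("scene","top"):
    f=grab_frame(n); cv2.imwrite(f"pics/{n}0.png",f[:,:,::-1])
    p=camera_params(n); print(n,p)
print(manip.read_state())
E
```

```text
scene {'camera_matrix': array([[483.86432416,   0.        , 284.0866711 ],
       [  0.        , 483.86432416, 208.90479917],
       [  0.        ,   0.        ,   1.        ]]), 'dist': array([-0.03094341,  0.        ,  0.        ,  0.        ,  0.        ]), 'R': array([[ 0.23986892,  0.97075445,  0.00993463],
       [ 0.74941815, -0.17865322, -0.6375386 ],
       [-0.61711858,  0.16037088, -0.77035436]]), 't': array([-0.28455859, -0.43170692,  1.45031506])}
top {'camera_matrix': array([[484.27965157,   0.        , 283.16535142],
       [  0.        , 484.27965157, 205.37559711],
       [  0.        ,   0.        ,   1.        ]]), 'dist': array([-0.16724898,  0.        ,  0.        ,  0.        ,  0.        ]), 'R': array([[ 0.01408729, -0.99988716,  0.00521661],
       [-0.99717576, -0.01443362, -0.07370333],
       [ 0.07377031, -0.00416359, -0.99726657]]), 't': array([0.11796898, 0.67385221, 1.09443181])}
{'time': 0.1, 'joint_positions': array([ 1.40110949e+00,  3.59292378e-01,  1.12028166e-02, -2.89680944e-04,
       -1.22414043e+00, -2.88120529e-01]), 'dq': array([-0.00066044, -0.00082978,  0.00341639,  0.00162637,  0.00144131,
       -0.00058231]), 'tau': array([-1.88012500e-04, -5.84164274e+01,  2.93750417e+01,  7.01550812e+00,
        1.01170645e-02, -5.64229060e-05]), 'tool_pos': array([0.29817404, 0.6051265 , 0.24275736]), 'ee_rot': array([ 3.14014069e+00, -1.46298764e-04, -4.57905877e-01]), 'wrist_force': array([0.37113565, 0.19759686, 0.37405466]), 'wrist_torque': array([0.00565288, 0.02460785, 0.00992526]), 'gripper_width': 0.9971729018048388}
```

View pics/scene0.png

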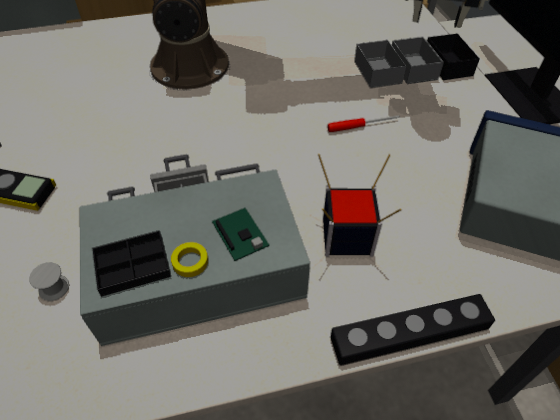

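View pics/top0.png

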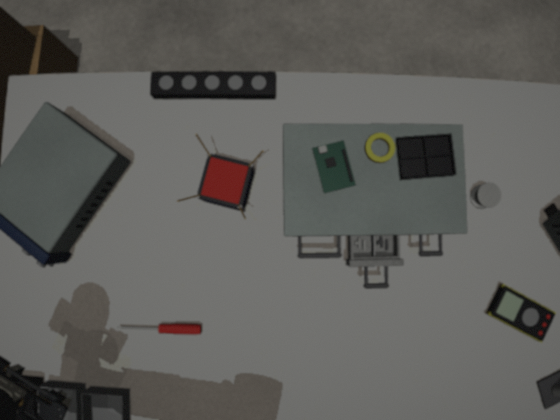

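Run:
```python
import cv2
f=cv2.imread("pics/top0.png"); c=f[130:330,90:300]
cv2.imwrite("pics/topcrop0.png",cv2.resize(c,None,fx=3,fy=3,interpolation=cv2.INTER_CUBIC)[:600])
```

```text
(no output)
```

The top view shows the unit at columns 282–467, rows 124–236. The middle drawer is open, with its handle near (375,283). The long bar is on the left drawer near (319,255), and the satellite is at (226,181), left of the unit. I'll enlarge this area to measure it.

Run:
```python
import cv2
f=cv2.imread("pics/top0.png"); c=f[215:305,280:460]
cv2.imwrite("pics/topcrop1.png",cv2.resize(c,None,fx=4.4,fy=4.4,interpolation=cv2.INTER_CUBIC))
```

```text
(no output)
```

View pics/topcrop1.png

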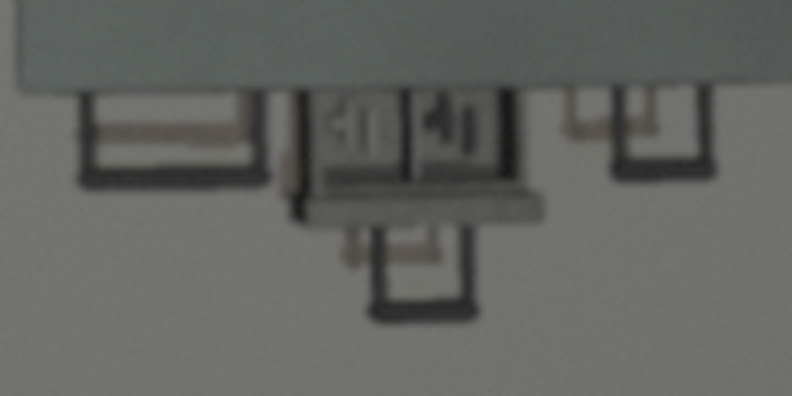

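```bash
cat > h.py <<'E'
from workcell import manip, grab_frame, camera_params
import cv2, numpy as np
def px2w(n,u,v,z):
    p=camera_params(n)
    q=cv2.undistortPoints(np.array([[[u,v]]],float),p["camera_matrix"],np.array(p["dist"]))[0,0]
    R,t=np.array(p["R"]),np.array(p["t"]); d=R.T@np.array([q[0],q[1],1]); c=-R.T@t
    return c+d*(z-c[2])/d[2]
def totool(w,yaw=None):
    from scipy.spatial.transform import Rotation as Ro
    s=manip.read_state(); R=Ro.from_euler('xyz',s['ee_rot']).as_matrix()
    return R.T@(np.array(w)-s['tool_pos'])/0.5
E
python3 - <<'E'
from h import *
f=lambda u,v:((u+.5)/4.4-.5+280,(v+.5)/4.4-.5+215)
for n,a,z in [("longL",(80,181),.1),("longR",(268,177),.1),("midL",(370,313),.1),("midR",(478,309),.1),("rL",(612,172),.1),("rR",(715,169),.1),("unitFL",(18,92),.125)]:
    print(n,px2w("top",*f(*a),z).round(4))
for u,v in [(282,124),(463,124),(467,234)]: print(px2w("top",u,v,.125).round(4))
for n,u,v in[("rods",197,135),("r2",267,151),("r3",180,200),("r4",244,216)]: print(n,px2w("top",u,v,.18).round(3))
# scene check
for u,v in[(165,160),(187,157),(218,172),(258,168)]: print(px2w("scene",u,v,.1).round(4))
E
```

```text
longL [0.5588 0.095  0.1   ]
longR [0.5618 0.0032 0.1   ]
midL [ 0.4958 -0.0477  0.1   ]
midR [ 0.4979 -0.1013  0.1   ]
rL [ 0.5654 -0.1683  0.1   ]
rR [ 0.5671 -0.2212  0.1   ]
unitFL [0.6014 0.126  0.125 ]
[0.8392 0.133  0.125 ]
[ 0.8498 -0.2649  0.125 ]
[ 0.6086 -0.2687  0.125 ]
rods [0.801 0.305 0.18 ]
r2 [0.77  0.162 0.18 ]
r3 [0.668 0.335 0.18 ]
r4 [0.638 0.206 0.18 ]
[ 0.4957 -0.0976  0.1   ]
[ 0.4975 -0.0499  0.1   ]
[0.5584 0.0091 0.1   ]
[0.5664 0.0944 0.1   ]
```

```bash
cat > go.py <<'E'
import sys
from h import *
x,y,z,yaw=map(float,sys.argv[1:5])
s=manip.read_state(); d=yaw-s['ee_rot'][2]; d=(d+np.pi)%(2*np.pi)-np.pi
print("t",round(s['time'],2),s['tool_pos'].round(4),"rot",s['ee_rot'].round(3),"F",s['wrist_force'].round(1),"w",round(s['gripper_width'],3))
print("shift",totool([x,y,z]).round(4),"turn",round(-d/2/np.pi,4))
E
python3 go.py .497 -.0745 .22 -1.547
```

```text
t 0.1 [0.2982 0.6051 0.2428] rot [ 3.14  -0.    -0.458] F [0.4 0.2 0.4] w 0.997
shift [0.9576 1.0434 0.0472] turn 0.1733
```

```bash
python3 -m pendant '0.4 0.9 0.98 0.02 0.173; 0.4 0.9 0.98 0.02 0.173; 0.4 0.9 0.98 0.02 0.173; 0.4 0.9 0.98 0.02 0.173; 0.4 0.9 0.98 0.02 0.173' 20; python3 go.py .497 -.0745 .22 -1.547
```

```text
time: 0.6
tool_pos: [0.3685, 0.3634, 0.2395]
ee_rot: [3.141, -0.001, -1.214]
wrist_force: [1.0, 0.6, 1.2]
gripper_width: 0.603
t 0.6 [0.3685 0.3634 0.2395] rot [ 3.141e+00 -1.000e-03 -1.214e+00] F [1.  0.6 1.2] w 0.603
shift [0.9103 0.0655 0.0401] turn 0.0531
```

```bash
python3 -m pendant '0.4 0.91 0.066 0.02 0.053; 0.4 0.91 0.066 0.02 0.053; 0.4 0.91 0.066 0.02 0.053; 0.4 0.91 0.066 0.02 0.053; 0.4 0.91 0.066 0.02 0.053'; python3 go.py .497 -.0745 .22 -1.547
```

```text
time: 1.1
tool_pos: [0.4383, 0.1236, 0.2345]
ee_rot: [3.141, -0.001, -1.546]
wrist_force: [0.9, 0.4, -0.4]
gripper_width: 0.303
t 1.1 [0.4383 0.1236 0.2345] rot [ 3.141e+00 -1.000e-03 -1.546e+00] F [ 0.9  0.4 -0.4] w 0.303
shift [ 0.3989 -0.1076  0.0295] turn 0.0001
```

```bash
python3 -m pendant '0.4 0.399 -0.108 0.05 0; 0.4 0.399 -0.108 0.05 0; 0.4 0.399 -0.108 0.05 0; 0.4 0.399 -0.108 0.05 0; 0.4 0.399 -0.108 0.05 0'; python3 go.py .497 -.0745 .15 -1.547
python3 - <<'E'
from h import *
f=grab_frame("top")[195:345,270:470]
cv2.imwrite("pics/a1.png",cv2.resize(f,None,fx=4,fy=4,interpolation=cv2.INTER_CUBIC)[:,:,::-1])
E
```

```text
time: 1.6
tool_pos: [0.4971, -0.0785, 0.2085]
ee_rot: [3.139, -0.002, -1.55]
wrist_force: [-0.0, -0.1, -1.0]
gripper_width: 0.302
t 1.6 [ 0.4971 -0.0785  0.2085] rot [ 3.139e+00 -2.000e-03 -1.550e+00] F [-0.  -0.1 -1. ] w 0.302
shift [-0.0082 -0.0003  0.1171] turn -0.0005
```

View pics/a1.png

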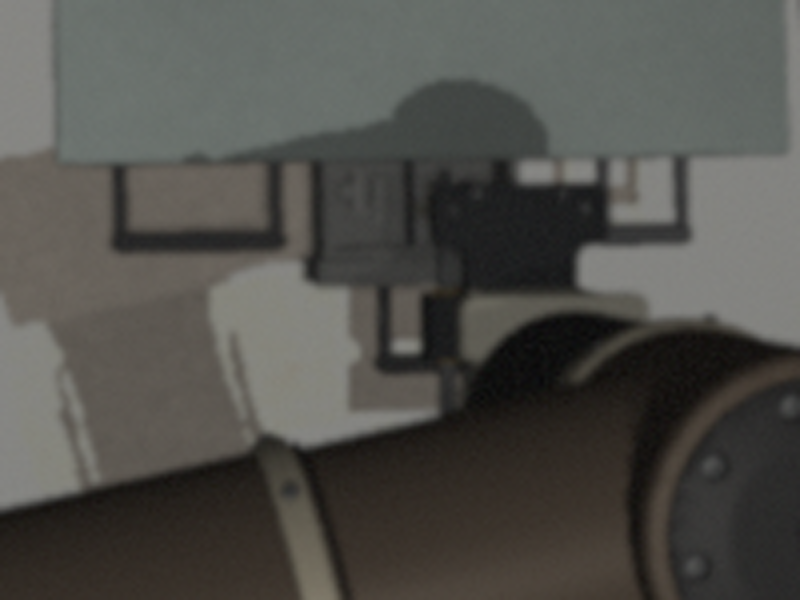

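The gripper is above the short bar of the middle drawer, whose left end shows at (400,362) in the crop. I'll lower it to just above the bar and check from the scene camera.

```bash
python3 -m pendant '0.4 -0.008 0 0.07 0; 0.4 -0.008 0 0.143 0; 0.4 -0.008 0 0.143 0; 0.4 -0.008 0 0.143 0'; python3 go.py .497 -.0745 .098 -1.547
python3 - <<'E'
from h import *
f=grab_frame("scene")[100:240,90:290]
cv2.imwrite("pics/a2.png",cv2.resize(f,None,fx=4,fy=4,interpolation=cv2.INTER_CUBIC)[:,:,::-1])
E
```

```text
time: 2.05
tool_pos: [0.4968, -0.0736, 0.1375]
ee_rot: [3.138, -0.002, -1.549]
wrist_force: [-0.5, 0.5, 0.6]
gripper_width: 0.302
t 2.05 [ 0.4968 -0.0736  0.1375] rot [ 3.138e+00 -2.000e-03 -1.549e+00] F [-0.5  0.5  0.6] w 0.302
shift [ 0.0017 -0.0006  0.079 ] turn -0.0003
```

View pics/a2.png

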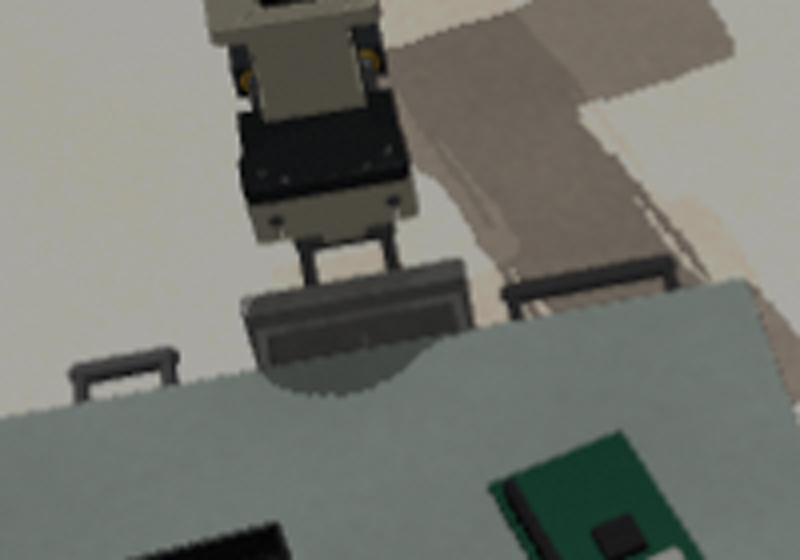

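The fingers are centred over the bar, at about (345,240) in the crop, so I'll descend.

```bash
python3 -m pendant '0.4 0 0 0.03 0; 0.4 0 0 0.055 0; 0.4 0 0 0.079 0; 0.4 0 0 0.079 0'; python3 -m pendant '0.9 0 0 0 0; 0.9 0 0 0 0; 0.9 0 0 0 0; 0.9 0 0 0 0' 15;  python3 go.py .5632 -.0725 .098 -1.547
```

```text
time: 2.5
tool_pos: [0.4976, -0.0733, 0.0989]
ee_rot: [3.14, -0.002, -1.549]
wrist_force: [-0.5, 1.0, -0.3]
gripper_width: 0.294
time: 2.9
tool_pos: [0.4981, -0.0731, 0.0997]
ee_rot: [3.141, -0.002, -1.549]
wrist_force: [-0.4, 1.2, 4.6]
gripper_width: 0.128
t 2.9 [ 0.4981 -0.0731  0.0997] rot [ 3.141e+00 -2.000e-03 -1.549e+00] F [-0.4  1.2  4.6] w 0.128
shift [ 0.0016 -0.1303  0.0033] turn -0.0002
```

The jaws hold the bar, with an opening of about 11–12 mm. Now I'll push it home.

```bash
python3 -m pendant '0.9 0 -0.03 0 0; 0.9 0 -0.06 0 0; 0.9 0 -0.09 0 0; 0.9 0 -0.11 0 0; 0.9 0 -0.11 0 0'; python3 go.py .5632 -.0725 .098 -1.547
```

```text
time: 3.4
tool_pos: [0.5545, -0.0718, 0.0997]
ee_rot: [-3.141, -0.002, -1.548]
wrist_force: [1.8, 1.7, 2.3]
gripper_width: 0.129
t 3.4 [ 0.5545 -0.0718  0.0997] rot [-3.141e+00 -2.000e-03 -1.548e+00] F [1.8 1.7 2.3] w 0.129
shift [ 0.0017 -0.0173  0.0035] turn -0.0002
```

```bash
python3 -m pendant '0.9 0 -0.01 0 0; 0.9 0 -0.018 0 0;0.9 0 -0.022 0 0;0.9 0 -0.022 0 0'; python3 go.py .5632 -.0725 .098 -1.547
```

```text
time: 3.8
tool_pos: [0.5642, -0.0717, 0.0997]
ee_rot: [3.14, -0.002, -1.549]
wrist_force: [-6.0, 1.7, 5.0]
gripper_width: 0.131
t 3.8 [ 0.5642 -0.0717  0.0997] rot [ 3.140e+00 -2.000e-03 -1.549e+00] F [-6.   1.7  5. ] w 0.131
shift [0.0016 0.002  0.0034] turn -0.0003
```

Force is starting to rise (-6 N) about where the stop should be, so I'll press a little further to confirm.

```bash
python3 -m pendant '0.9 0 -0.008 0 0; 0.9 0 -0.008 0 0;0.9 0 -0.008 0 0'; python3 -m pendant '0.9 0 -0.008 0 0; 0.9 0 -0.008 0 0;0.9 0 -0.008 0 0'
```

```text
time: 4.1
tool_pos: [0.5643, -0.0718, 0.0995]
ee_rot: [3.133, -0.002, -1.549]
wrist_force: [-13.5, 4.6, 12.2]
gripper_width: 0.132
time: 4.4
tool_pos: [0.5643, -0.0718, 0.0995]
ee_rot: [3.126, -0.002, -1.55]
wrist_force: [-14.2, 5.6, 14.8]
gripper_width: 0.124
```

It's at the hard stop. Next I'll release and rise; opening to 0.4 keeps the inner finger off the front.

```bash
python3 -m pendant '0.4 0 0 0 0; 0.4 0 0 0 0;0.4 0 0 0 0;0.4 0 0 0 0'; python3 -m pendant '0.4 0 0 -0.04 0; 0.4 0 0 -0.1 0;0.4 0 0 -0.14 0;0.4 0 0 -0.14 0'; python3 go.py .5603 .049 .165 -1.547
python3 - <<'E'
from h import *
f=grab_frame("scene")[100:240,90:290]
cv2.imwrite("pics/a3.png",cv2.resize(f,None,fx=4,fy=4,interpolation=cv2.INTER_CUBIC)[:,:,::-1])
E
```

```text
time: 4.8
tool_pos: [0.5646, -0.0718, 0.0994]
ee_rot: [3.127, -0.002, -1.55]
wrist_force: [0.3, -0.1, -0.5]
gripper_width: 0.297
time: 5.2
tool_pos: [0.5677, -0.0716, 0.1725]
ee_rot: [3.132, -0.002, -1.55]
wrist_force: [-0.2, 0.2, -0.3]
gripper_width: 0.298
t 5.2 [ 0.5677 -0.0716  0.1725] rot [ 3.132e+00 -2.000e-03 -1.550e+00] F [-0.2  0.2 -0.3] w 0.298
shift [-0.2415  0.0096  0.0146] turn -0.0004
```

View pics/a3.png

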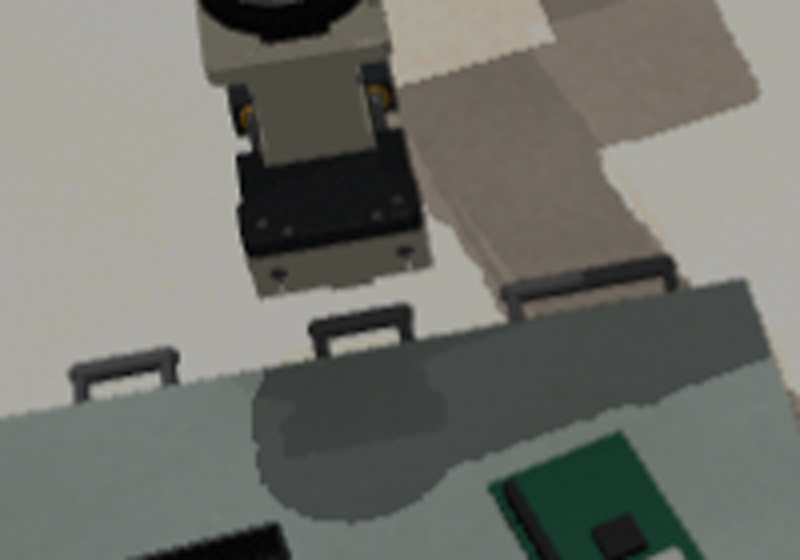

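The middle handle is now level with the other two, at (360,320) in the crop, so the drawer is home. Next is the long bar, near (590,285).

```bash
python3 -m pendant '0.4 -0.08 0.003 0 0; 0.4 -0.16 0.006 0 0;0.4 -0.241 0.008 0 0;0.4 -0.241 0.008 0 0;0.4 -0.241 0.008 0 0'; python3 go.py .5612 .05 .14 -1.547
```

```text
time: 5.75
tool_pos: [0.5596, 0.0497, 0.1695]
ee_rot: [3.128, -0.002, -1.548]
wrist_force: [0.1, -0.1, 0.0]
gripper_width: 0.298
t 5.75 [0.5596 0.0497 0.1695] rot [ 3.128e+00 -2.000e-03 -1.548e+00] F [ 0.1 -0.1  0. ] w 0.298
shift [-0.0007 -0.0039  0.059 ] turn -0.0002
```

```bash
python3 -m pendant '0.4 0 -0.004 0.03 0; 0.4 0 -0.004 0.062 0;0.4 0 -0.004 0.062 0'; python3 go.py .5612 .05 .099 -1.547
python3 - <<'E'
from h import *
f=grab_frame("scene")[100:240,90:290]
cv2.imwrite("pics/a4.png",cv2.resize(f,None,fx=4,fy=4,interpolation=cv2.INTER_CUBIC)[:,:,::-1])
E
```

```text
time: 6.05
tool_pos: [0.5595, 0.0481, 0.1359]
ee_rot: [3.124, -0.003, -1.55]
wrist_force: [-0.9, 0.2, -0.4]
gripper_width: 0.304
t 6.05 [0.5595 0.0481 0.1359] rot [ 3.124e+00 -3.000e-03 -1.550e+00] F [-0.9  0.2 -0.4] w 0.304
shift [-0.0039 -0.0047  0.0737] turn -0.0005
```

View pics/a4.png

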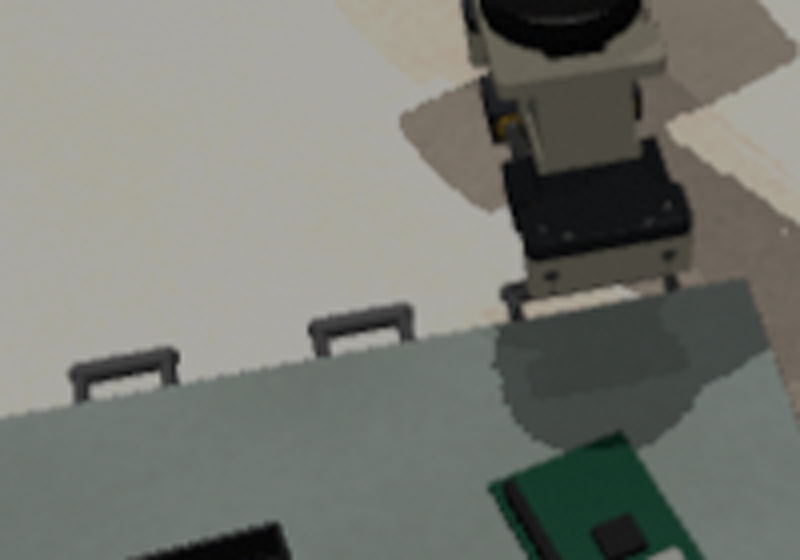

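The gripper is over the long bar, which spans (510,300) to (672,283) in the crop. I'll descend and grip.

```bash
python3 -m pendant '0.4 -0.004 -0.005 0.025 0; 0.4 -0.004 -0.005 0.05 0; 0.4 -0.004 -0.005 0.074 0; 0.4 -0.004 -0.005 0.074 0'; python3 -m pendant '0.9 0 0 0 0; 0.9 0 0 0 0; 0.9 0 0 0 0; 0.9 0 0 0 0' 20
```

```text
time: 6.5
tool_pos: [0.5609, 0.0498, 0.098]
ee_rot: [3.122, -0.004, -1.55]
wrist_force: [-0.6, -0.0, -0.1]
gripper_width: 0.303
time: 6.9
tool_pos: [0.5611, 0.0498, 0.0983]
ee_rot: [3.123, -0.004, -1.55]
wrist_force: [2.2, -0.5, -0.3]
gripper_width: 0.131
```

It has the bar. Now I'll pull.

```bash
python3 -m pendant '0.9 0 0.025 0 0; 0.9 0 0.05 0 0; 0.9 0 0.075 0 0; 0.9 0 0.1 0 0; 0.9 0 0.1 0 0'
```

```text
time: 7.4
tool_pos: [0.5084, 0.0489, 0.099]
ee_rot: [3.121, -0.003, -1.55]
wrist_force: [-2.0, 3.5, -6.5]
gripper_width: 0.128
```

```bash
python3 -m pendant '0.9 0 0.025 0 0; 0.9 0 0.05 0 0; 0.9 0 0.075 0 0; 0.9 0 0.1 0 0; 0.9 0 0.1 0 0'; python3 go.py .463 .0475 .0985 -1.547
```

```text
time: 7.9
tool_pos: [0.4548, 0.0476, 0.0991]
ee_rot: [3.117, -0.003, -1.551]
wrist_force: [-2.4, 3.9, -18.2]
gripper_width: 0.127
t 7.9 [0.4548 0.0476 0.0991] rot [ 3.117e+00 -3.000e-03 -1.551e+00] F [ -2.4   3.9 -18.2] w 0.127
shift [ 0.0006 -0.0164  0.0008] turn -0.0007
```

It's out by about 106 mm. I'll let go, rise and check.

```bash
python3 -m pendant '0.4 0 0 0 0; 0.4 0 0 0 0;0.4 0 0 0 0;0.4 0 0 0 0'; python3 -m pendant '0.4 0 0 -0.04 0; 0.4 0 0 -0.1 0;0.4 0 0 -0.18 0;0.4 0 0 -0.24 0;0.4 0 0 -0.24 0'; python3 -m pendant '0.4 0 0 0 0; 0.4 0 0 0 0;0.4 0 0 0 0;0.4 0 0 0 0'
python3 - <<'E'
from h import *
f=grab_frame("scene"); cv2.imwrite("pics/a5.png",f[:,:,::-1])
f=grab_frame("top"); cv2.imwrite("pics/a6.png",f[:,:,::-1])
c=grab_frame("scene")[100:240,90:290]
cv2.imwrite("pics/a7.png",cv2.resize(c,None,fx=4,fy=4,interpolation=cv2.INTER_CUBIC)[:,:,::-1])
E
```

```text
time: 8.3
tool_pos: [0.4555, 0.0477, 0.0998]
ee_rot: [3.119, -0.003, -1.551]
wrist_force: [-0.6, -0.2, 0.3]
gripper_width: 0.292
time: 8.8
tool_pos: [0.4609, 0.0488, 0.2244]
ee_rot: [3.126, -0.0, -1.551]
wrist_force: [0.3, 0.2, -0.5]
gripper_width: 0.303
time: 9.2
tool_pos: [0.4605, 0.0486, 0.2236]
ee_rot: [3.125, -0.001, -1.551]
wrist_force: [-0.4, -1.0, 0.2]
gripper_width: 0.302
```

View pics/a5.png

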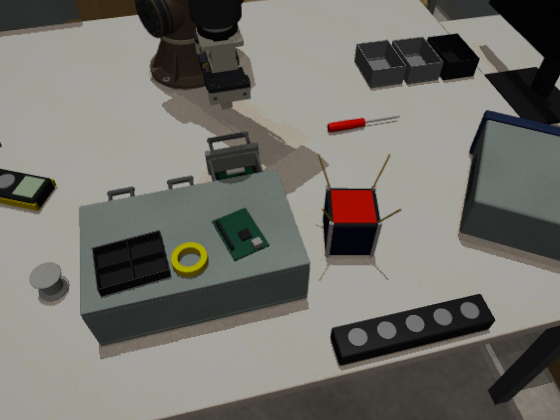

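View pics/a6.png

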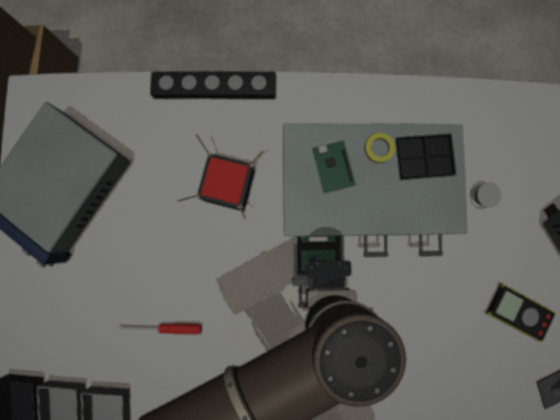

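View pics/a7.png

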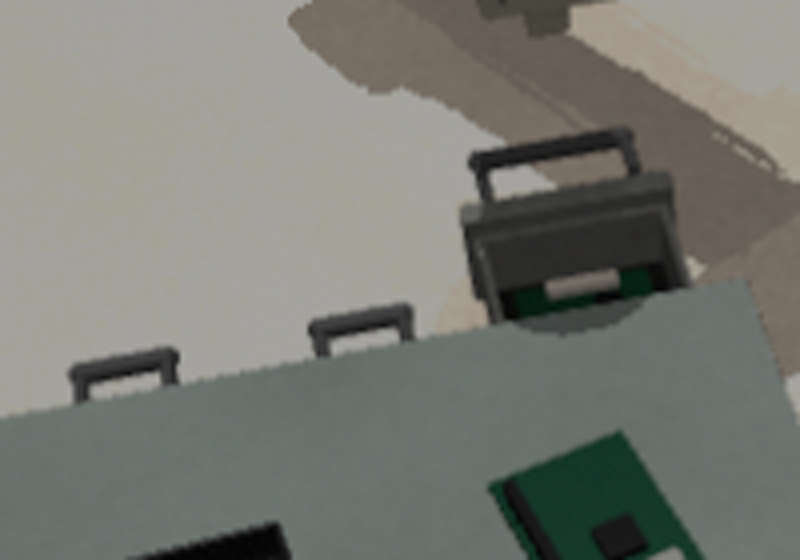

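In the scene picture the long-bar drawer stands well out, its bar spanning (470,160) to (632,135) in the crop. The middle drawer is flush, the gripper is clear above, and the satellite is still at (226,181) in the top view.

Run:
```python
from h import *
print(px2w("scene",90+551/4,100+148/4,.1).round(3))
manip.hand_in()
```

```text
[0.454 0.048 0.1  ]
the job is handed in; nothing more can be done
```

The job is done and handed in. The open drawer is home, the circuit board drawer is out by about 10 cm, and the satellite was not moved.

- **Open drawer:** It was the middle one, about 66 mm out. I gripped its short bar and pushed until it stopped hard at about 14 N. The pictures then show its handle level with the shut drawer on the right.
- **Circuit board drawer:** It was the left one, with the long bar. I pulled it out and let go. The gripper reading puts it 106 mm out. The last picture agrees, with its handle at x = 0.454 m against about 0.561 m when shut.
- **Last checks:** The gripper was about 10 cm above the handle and the wrist force was near zero. The satellite was at the same pixels as at the start, and the clock stood at about 9.4 s of the 42 s allowed. No check failed or disagreed.

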